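# Open the cam clamp to free the test bar

### The job

The test bar in the cam clamp is finished with: open the clamp so that the bar can be taken out later. Push the red lever round until the cam is at its low point, then push the moving jaw forward by its thumb tab, without ramming it, until it is fully home against the cam. Leave the bar standing where it is in the clamp, and do not disturb the things lying around it.

Things in the scene. Friction and masses are not known exactly. Their poses are not given: they have to be found in the camera images.
- clamp: Cam clamp bolted to the bench, turned up to 0.4 rad either way: light grey base plate 210 x 120 mm, top at z 16 mm. Origin: centre of its underside, on the bench. Its x axis is the way the moving jaw opens ('forward', towards the cam), y to the left of that, z up. Rails guide the jaw: y 32 to 52 mm either side, x -35 to 22, top z 38 with screws. Along x: fixed jaw, test bar, moving jaw, cam
- pivot (a point): Top centre of the cam's upright pivot, 68 mm above the bench, at clamp x = 50 mm, y = 0. The cam is a steel disc of radius 26 mm set 11 mm off this pivot, its top at z 36 mm. Two 8 mm steel pins, 58 mm high, stand at clamp (29, 41) and (49, -46) mm as stops for the lever's arm; keep the fingers outside them
- cam (a joint): Angle of cam and red lever, rad. 0 = low point: lever along the clamp's +y (left, square to the jaw's travel), the cam's red dot (its high point) facing away from the jaw. Grows clockwise from above: 1.57 = lever along +x; near 3.14 = along -y, high point at the jaw. Starts 2.1 to 2.8: push counterclockwise round by the +x side. Stops at -0.25 and 2.95. Stays where left; about 3 N at the grip
- lever (a point): Centre of the lever's red grip, 75 mm from the pivot axis, 55 mm above the bench. The grip is a bar 14 mm wide, 18 mm high (z 46 to 64 mm), from 46 to 102 mm from the pivot axis, with free space below it down to the base plate or the bench. The steel arm between grip and pivot is 12 mm wide
- jaw (a joint): Travel of the moving jaw along the clamp's x, m. 0 = closed on the bar; starts at 0 to 0.0012. Fully home against the cam's low point it reads 0.0235; at another cam angle the cam stops it at 0.0235 - 0.011 x (1 - cos(angle)), and pushing on the jaw does not turn the cam. Rubs with about 5 N and stays where it is left
- tab (a point): Centre of the near face (facing the clamp's -x) of the steel thumb tab on the moving jaw, 64 mm above the bench at clamp y = 0. Tab: 8 mm thick (x), 44 mm wide (y), z 46 to 76 mm, on the jaw's flat top (z 46). The dark grey jaw block, 60 mm wide, reaches 22 mm from this face towards -x and 38 mm towards +x, to its brass face that meets the cam
- fixed_jaw (a point): Centre of the top of the dark grey fixed jaw, 46 mm above the bench, at clamp x = -78.5 mm, y = 0; the jaw is 34 mm long (x) and 64 mm wide (y) and does not move
- bar: Blue plastic test bar 12 x 90 x 22 mm (x, y, z), 30 g, loose, standing across the gap between the jaws, its ends sticking out each side and its top 8 mm below the jaw tops. Origin: centre of its underside, on the base plate 16 mm above the bench. To be left standing there
- weight: Brass 400 g check weight, 38 mm diameter, 62 mm high, upright on the bench to the left of the clamp. Origin: centre of its underside. To be left alone
- caliper: Digital caliper lying on the bench to the right of the clamp, beam 235 mm long along its x, 16 mm high at most. Origin: on the bench (1 mm below its underside), in the middle of the beam. To be left alone
- tray: Light grey tray of spare bars, 130 x 110 mm, 26 mm high, on the bench to the left beyond the weight. Origin: centre of its underside. To be left alone
Mind the look-alikes: they are no part of the job. Of the things that look like the bar, the largest one is meant.

How it is judged:
On the way, in this order (a step that is already met when the one before it is completed fails the run):
1. the cam stands at its low point (within 0.35 rad) before the jaw is pushed home (value of joint cam below 0.35 rad and value of joint jaw below 0.021 m), for 0.2 s.
2. the moving jaw is pushed home against the cam (within 2.5 mm) (value of joint jaw above 0.021 m), for 0.2 s.
At the end, for the whole second after the job is handed in: The cam is within 0.35 rad (20 degrees) of its low point, the moving jaw is within 2.5 mm of fully home against it, both at rest, and the test bar still stands upright (within 0.2 rad) in the clamp, within 12 mm of where it stood (value of joint cam below 0.35 rad and value of joint jaw above 0.021 m and velocity of joint cam between -0.05 and 0.05 rad/s and velocity of joint jaw between -0.003 and 0.003 m/s and angle between bar's own z axis and vertical below 0.2 rad and distance of bar from where it was at the start of the episode below 0.012 m and linear speed of bar below 0.01 m/s); the robot touches nothing.
It fails at once if the test bar is lifted, dragged or tipped (distance of bar from where it was at the start of the episode above 0.015 m or angle between bar's own z axis and vertical above 0.4 rad).
It fails at once if the jaw is rammed (pushed with more than 60 N) (contact force between the fingers and jaw above 60 N).
It fails at once if the weight, the caliper or the tray is lifted, knocked or shoved by more than 20 mm (distance of any of weight, caliper, tray from where it was at the start of the episode above 0.02 m or angle between weight's own z axis and vertical above 0.3 rad).
It also fails if it takes over 48 s, if anything falls off the work surface, if the arm or the gripper's body presses on something with over 40 N, if the wrist force passes 120 N, or if a joint passes its speed limit or range.

### The arm

A 6-joint arm with a two-finger parallel gripper is mounted at the origin on the work surface. World frame = base frame: x ahead of the robot, y to its left, z up, the work surface at z = 0. Lengths are in m, angles in rad, forces in N, time in s.
With the tool pointing down it reaches from about 0.3 to 0.875 m from the base axis. Payload 6.4 kg.
Tool frame: the origin (TCP) lies at the very end of the fingers, on their centre line; the grasp point (between the pads) lies 19 mm behind it; z points along the fingers, y is the line along which they close (so a half turn about z gives the same grasp; the last joint's range is limited). The gripper opens to 85 mm and grips with 20 to 120 N. Pads are 22 mm wide; open, the fingers measure 114 mm over their backs; the gripper's body (76 mm by 85 mm) begins 54 mm behind the grasp point. The pads swing forward as they close: fully open they stand 13 mm farther back than shut.
Start: joints at [-0.206, 0.181, 1.607, -0, 1.354, -0.206], TCP at [0.575, 0, 0.231] pointing down, gripper open.
Joint ranges: [-2.99, 2.99], [-0.89, 2.07], [0.3, 2.58], [-1.14, 4.28], [0, 2.63], [-3.12, 3.12]. Speed limits (rad/s): [2.57, 2.57, 3.01, 3.14, 3.14, 3.14].

### API

Orientations are given as a unit quaternion [w, x, y, z].
In Python, from bench import telemetry, camera, ctrl, spotter gives the robot as it stands.
- The arm moves only by the tool send_rows, never from a script. Its argument "series" is a list of rows, each a list of 3 entries, a list of its own where there are three numbers: the turn, a rotation vector about the world's x, y, z in degrees, then the shift along the world's x, y, z in mm, then the closure, from -1 (fully open) to 1 (shut), so that 0 is half open. In form: [[[rx, ry, rz], [dx, dy, dz], gripper], ...]. A call has 1 to 10 rows; each row is the pose to reach, as a shift and turn from the pose commanded when the call began; what a row does not reach only later rows make up. A row lasts 1/8 s, in which the tool goes at most 62.5 mm and 10.7 degrees, less where a joint would pass 70% of its speed; a pose out of reach is approached as far as the arm can. A call with a gripper value outside its range is refused whole. The fingers move at their own pace and stop on an object; the grip force is fixed at half the most. Time passes only in rows, so rows that repeat a pose let the fingers close. It gives the time, the measured TCP pose, the force, the opening and the grip force at its end, in the units of the state.
- telemetry.get_obs(): the state, without advancing time (a new reading comes with each control period).
- camera(name): name is "scene" or "side" or "wrist"; returns a dict with "pixels" (480x640x3 uint8, red, green, blue), "camera_matrix" (3x3 intrinsics, pixels), "dist_coeffs" ([k1, k2, p1, p2, k3] as OpenCV has them; the pictures are not rectified), "xyz" and "orientation" of the camera in the world. Camera axes: x right, y up, looking along -z (the intrinsics and any distortion apply to the point x, -y, -z); pixel columns grow to the right and rows downward; lengths in m; the calibration is good to about 2 mm. A picture is of the moment at which its call begins. There is no depth.
- ctrl.hand_in(): hands the job in; it is judged then, once.
Trained networks look in the newest picture that a camera, given by its name, has taken for a name from the list of things; names that differ only in an ending like _2 or _b are one class to them, and where a whole thing is asked for, a point or a joint stands for the part that bears it (a point fixed in the world has none). Each returns a list of dicts, best first, with "conf" (0 to 1); they miss things now and then, are a little off and sometimes report something else, mostly with a low value. They report only what shows in the picture. A call takes as long as a camera call. They do not tell look-alikes from the thing itself.
- spotter.boxes_of(thing, camera): "xyz" ([x, y, z] in m, in world coordinates, good to about 4 mm: the middle of the surface that is visible of it).
- spotter.landmark_of(thing, camera): "xyz" ([x, y, z] in m, in world coordinates, good to about 4 mm: a listed point, or the origin of a listed thing).
The state is a dict: "time_s": time; "q": joint angles; "dq": joint speeds; "joint_efforts": joint torques, N m; "eef_pos": TCP position; "eef_rot": TCP orientation; "wrist_force": force on the tool from outside, world axes, zero at the start; "torque": the same for the moment, N m; "opening": opening from 0.0 (shut) to 1.0 (fully open); "grasp_force": force on a finger pad.
Only numpy, scipy, OpenCV 4.12 (cv2) and the standard library are available. Lean on these libraries where they do the work, as an engineer would, in place of code of your own. Each camera call takes 0.05 s, during which the arm holds its last target. There are 200 camera calls.

## Working session

There is one attempt and no reset: what is moved stays moved. The work goes in short steps, Python scripts to look and compute and a tool call to move; the robot and the scene stay as the last step left them, time stands still between calls to the robot, and variables do not carry over. Pictures are saved under pics/ and viewed, at most 10 in all, crops included, and the job is handed in when it is done.

Besides the shell and the picture viewer there is one more tool, called by a JSON object that holds its "method" and its "body". send_rows: Moves the arm, as the interface text tells. Its arguments: {"type":"object","properties":{"series":{"type":"array","items":{"type":"array"}}},"required":["series"]}

```bash
mkdir -p pics
python3 - <<'E'
from bench import telemetry,camera,ctrl,spotter
import cv2,numpy as np
for c in ["scene","side"]:
    im=camera(c); cv2.imwrite(f"pics/{c}0.png",im["pixels"][:,:,::-1])
    print(c,np.round(im["xyz"],3),np.round(im["orientation"],3),np.round(im["camera_matrix"],1).tolist())
    for n in ["pivot","lever","tab","fixed_jaw","bar","weight","caliper","tray","clamp"]:
        print(n,[(np.round(d["xyz"],3).tolist(),round(d["conf"],2)) for d in spotter.landmark_of(n,c)[:3]])
o=telemetry.get_obs();print(o["time_s"],o["eef_pos"],o["eef_rot"],o["wrist_force"])
E
```

```text
scene [1.204 0.11  0.597] [0.608 0.309 0.326 0.655] [[489.3, 0.0, 316.9], [0.0, 489.3, 241.8], [0.0, 0.0, 1.0]]
pivot [([0.574, -0.046, 0.071], 0.78)]
lever [([0.601, -0.116, 0.054], 0.61)]
tab [([0.504, -0.024, 0.069], 0.61)]
fixed_jaw [([0.448, -0.011, 0.047], 0.8)]
bar [([0.337, -0.069, 0.002], 0.69), ([0.364, 0.118, -0.004], 0.55), ([0.501, 0.091, 0.0], 0.41)]
weight [([0.498, 0.09, -0.002], 0.85)]
caliper [([0.437, -0.199, -0.002], 0.85)]
tray [([0.578, 0.204, -0.0], 0.64)]
clamp [([0.525, -0.028, 0.002], 0.6)]
side [ 0.364 -0.497  0.723] [ 0.935  0.341 -0.028 -0.088] [[514.3, 0.0, 320.1], [0.0, 514.3, 247.3], [0.0, 0.0, 1.0]]
pivot [([0.577, -0.046, 0.066], 0.8)]
lever [([0.6, -0.112, 0.057], 0.63)]
tab [([0.5, -0.027, 0.064], 0.77)]
fixed_jaw [([0.452, -0.009, 0.044], 0.81)]
bar [([0.363, 0.122, 0.002], 0.78), ([0.472, -0.022, 0.013], 0.63), ([0.338, -0.068, -0.003], 0.51)]
weight [([0.502, 0.088, 0.0], 0.83)]
caliper [([0.437, -0.196, 0.001], 0.88), ([0.599, -0.112, 0.056], 0.44)]
tray [([0.581, 0.205, -0.0], 0.69)]
clamp [([0.526, -0.032, 0.003], 0.97), ([0.499, -0.03, 0.067], 0.53)]
1.0 [5.75015817e-01 2.85153099e-05 2.31290280e-01] [3.53009251e-06 7.07104178e-01 7.07109385e-01 8.84770860e-06] [ 0.27409571 -0.22490785 -0.49287079]
```

View pics/scene0.png

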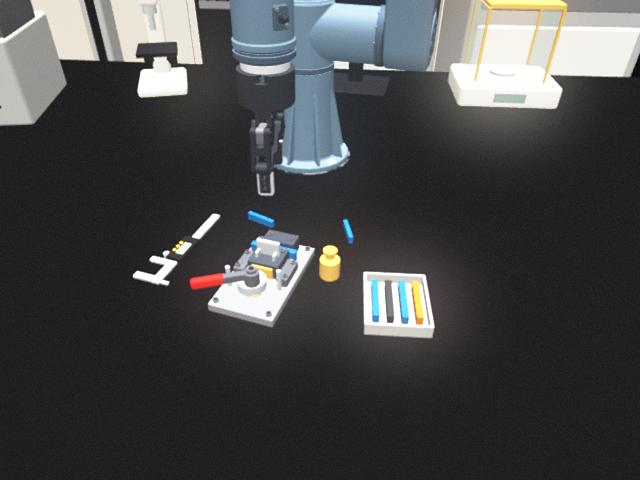

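View pics/side0.png

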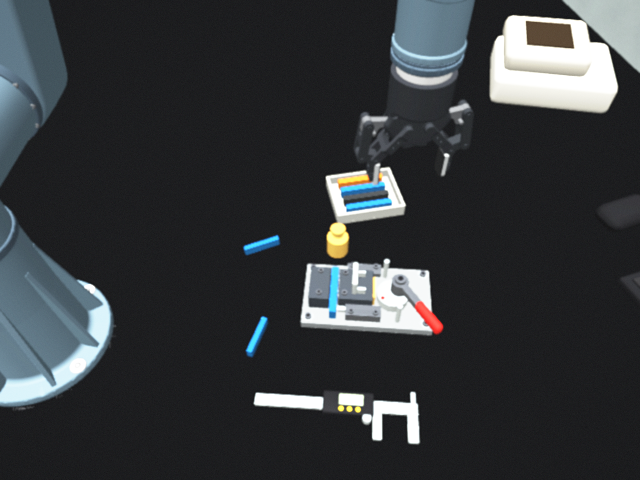

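```bash
cat > h.py <<'E'
import numpy as np
P=np.array([.5755,-.046]);F=np.array([.450,-.010])
ex=(P-F)/np.linalg.norm(P-F); ey=np.array([-ex[1],ex[0]]); th=np.arctan2(ex[1],ex[0])
O=(P-50e-3*ex+F+78.5e-3*ex)/2
w=lambda x,y:O+(x*ex+y*ey)/1e3
c=lambda X:(np.array([(np.array(X)[:2]-O)@ex,(np.array(X)[:2]-O)@ey])*1e3).round(1)
E
python3 - <<'E'
from h import *
print(np.linalg.norm(P-F),th,O)
for n,X in dict(lever=(.6005,-.114),tab=(.502,-.0255),weight=(.5,.089),tray=(.58,.2045),cal=(.437,-.1975),bar=(.472,-.022)).items(): print(n,c(X))
L=c((.6005,-.114))-c(P); print(np.hypot(*L),"cam",np.pi/2-np.arctan2(L[1],L[0]))
import cv2
a=cv2.imread("pics/side0.png")
cv2.imwrite("pics/crop.png",cv2.resize(a[120:360,320:600],None,fx=2.5,fy=2.5)[:600,:800])
E
```

```text
0.13056128829021257 -0.2793517364707024 [ 0.52644759 -0.03192919]
lever [ 93.8 -58.5]
tab [-25.3  -0.6]
weight [-58.8 108.9]
tray [-13.7 242. ]
cal [ -40.3 -183.8]
bar [-55.1  -5.5]
72.48510191756648 cam 2.509956330180845
```

The bars that could be confused with the test bar are all the wrong size or place: one across the clamp at side (334,292), loose ones on the bench at (262,244) and (257,336), and two in the tray near (360,190) and (368,205). The largest, standing between the jaws at side (334,292), is the one meant. It sits at clamp x -55, which matches. The red lever is at side (425,315) and the tab at (355,275).

View pics/crop.png

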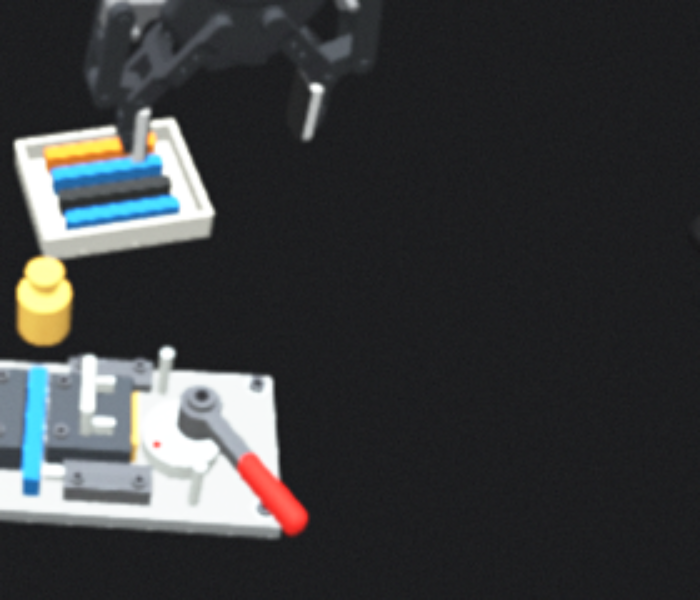

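Run:
```python
from h import *
T=np.array([.575,0])
S=w(50+82*np.sin(3.05),82*np.cos(3.05)); print("above",((S-T)*1e3).round(),S)
for p in np.arange(3.05,0.05,-.14): print(round(p,2),((w(50+82*np.sin(p),82*np.cos(p))-S)*1e3).round().astype(int).tolist())
```

```text
above [ -16. -126.] [ 0.55920337 -0.12627467]
3.05 [0, 0]
2.91 [11, -1]
2.77 [23, -1]
2.63 [34, 1]
2.49 [45, 4]
2.35 [55, 9]
2.21 [65, 15]
2.07 [74, 23]
1.93 [81, 32]
1.79 [87, 41]
1.65 [92, 52]
1.51 [95, 63]
1.37 [97, 74]
1.23 [97, 86]
1.09 [96, 97]
0.95 [93, 108]
0.81 [88, 119]
0.67 [82, 128]
0.53 [75, 137]
0.39 [66, 145]
0.25 [57, 151]
0.11 [46, 156]
```

{"method": "send_rows", "body": {"series": [[[0, 0, 0], [0, 0, 0], 1], [[0, 0, -8], [0, -30, 0], 1], [[0, 0, -16], [-10, -70, 0], 1], [[0, 0, -16], [-15, -110, 0], 1], [[0, 0, -16], [-15, -125, 0], 1], [[0, 0, -16], [-15, -125, 0], 1]]}}

```text
time_s: 1.75
eef_pos: [0.5601, -0.1256, 0.2313]
eef_rot: [-0.0, 0.799, 0.601, 0.0]
wrist_force: [0.2, 1.0, 0.0]
opening: -0.002
grasp_force: 0.0
```

The crop shows the bar across the gap at crop (35,430), the tab at (90,395) and the grip at (270,495). The space on the near side of the lever is free, so I'm descending there.

{"method": "send_rows", "body": {"series": [[[0, 0, 0], [0, 0, -50], 1], [[0, 0, 0], [0, 0, -100], 1], [[0, 0, 0], [0, 0, -150], 1], [[0, 0, 0], [0, 0, -180], 1], [[0, 0, 0], [0, 0, -193], 1], [[0, 0, 0], [0, 0, -193], 1]]}}

```text
time_s: 2.5
eef_pos: [0.56, -0.124, 0.038]
eef_rot: [-0.001, 0.798, 0.602, -0.0]
wrist_force: [0.1, 0.7, 0.4]
opening: -0.003
grasp_force: 0.0
```

{"method": "send_rows", "body": {"series": [[[0, 0, 0], [11, -1, 0], 1], [[0, 0, 0], [23, -1, 0], 1], [[0, 0, 0], [34, 1, 0], 1], [[0, 0, 0], [45, 4, 0], 1], [[0, 0, 0], [55, 9, 0], 1], [[0, 0, 0], [65, 15, 0], 1], [[0, 0, 0], [74, 23, 0], 1], [[0, 0, 0], [74, 23, 0], 1]]}}

```text
time_s: 3.5
eef_pos: [0.6352, -0.1012, 0.0384]
eef_rot: [0.001, 0.798, 0.602, 0.001]
wrist_force: [0.0, 0.9, -0.7]
opening: -0.003
grasp_force: 0.0
```

Run:
```python
from bench import camera,telemetry,spotter
import cv2
from h import *
o=telemetry.get_obs();print(o["eef_pos"],c(o["eef_pos"]),o["wrist_force"])
a=camera("side");cv2.imwrite("pics/s1.png",a["pixels"][120:360,320:600,::-1])
for n in ["lever","pivot"]: print(n,[(c(d["xyz"]),d["conf"]) for d in spotter.landmark_of(n,"side")])
```

```text
[ 0.63520389 -0.10119401  0.03840686] [123.6 -36.6] [ 0.01486584  0.90147187 -0.7421984 ]
lever []
pivot [(array([50.3,  0.2]), 0.96)]
```

View pics/s1.png

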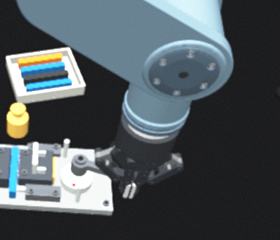

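The cam's red dot has moved to crop (75,185), so the lever, hidden behind the gripper, is turning. I'll keep going.

{"method": "send_rows", "body": {"series": [[[0, 0, 0], [7, 9, 0], 1], [[0, 0, 0], [13, 18, 0], 1], [[0, 0, 0], [18, 29, 0], 1], [[0, 0, 0], [21, 40, 0], 1], [[0, 0, 0], [23, 51, 0], 1], [[0, 0, 0], [23, 63, 0], 1], [[0, 0, 0], [22, 74, 0], 1], [[0, 0, 0], [19, 85, 0], 1], [[0, 0, 0], [14, 96, 0], 1], [[0, 0, 0], [8, 105, 0], 1]]}}

```text
time_s: 4.9
eef_pos: [0.6419, 0.0038, 0.0385]
eef_rot: [0.0, 0.799, 0.602, 0.0]
wrist_force: [0.5, -3.3, -0.8]
opening: 0.0
grasp_force: 1.3
```

{"method": "send_rows", "body": {"series": [[[0, 0, 0], [-7, 9, 0], 1], [[0, 0, 0], [-11, 13, 0], 1], [[0, 0, 0], [-16, 17, 0], 1], [[0, 0, 0], [-16, 17, 0], 1]]}}

```text
time_s: 5.4
eef_pos: [0.6255, 0.0206, 0.0383]
eef_rot: [-0.0, 0.799, 0.602, -0.0]
wrist_force: [0.5, 0.2, -0.2]
opening: -0.002
grasp_force: 0.0
```

Run:
```python
from bench import camera,telemetry,spotter
import cv2
from h import *
o=telemetry.get_obs();print(o["eef_pos"],c(o["eef_pos"]),o["wrist_force"])
for k in ["side","scene"]:
  a=camera(k);cv2.imwrite(f"pics/{k}2.png",a["pixels"][:,:,::-1])
  for n in ["lever","pivot"]:
    for d in spotter.landmark_of(n,k):
      p=c(d["xyz"]);print(k,n,p,d["conf"],"cam",np.arctan2(p[0]-50,p[1]))
```

```text
[0.62552502 0.02063112 0.03826354] [80.7 77.8] [ 0.46949326  0.23409377 -0.19398297]
side lever [57.3 76.2] 0.66 cam 0.09550905084784057
side pivot [50.4 -0.6] 0.72 cam 2.5535900500422275
scene lever [59.7 75.2] 0.82 cam 0.12828103359299287
scene lever [-12.3 241.2] 0.48 cam -0.25276742588266043
scene pivot [50.3  3. ] 0.84 cam 0.0996686524911611
```

The cam reads about 0.11 rad from both cameras, which is at the low point. Next I'll back off, lift, and go behind the tab.

Run:
```python
from h import *
T=np.array([.6255,.0206])
for x in (-60,-50,-42,-19): print(x,((w(x,0)-T)*1e3).round(1))
```

```text
-60 [-156.7  -36. ]
-50 [-147.1  -38.7]
-42 [-139.4  -40.9]
-19 [-117.3  -47.3]
```

{"method": "send_rows", "body": {"series": [[[0, 0, 0], [14, -4, 0], 1], [[0, 0, 0], [14, -4, 20], 1], [[0, 0, 0], [14, -4, 70], 1], [[0, 0, 0], [14, -4, 110], 1], [[0, 0, 0], [14, -4, 110], 1]]}}

```text
time_s: 6.32
eef_pos: [0.6429, 0.0158, 0.1544]
eef_rot: [0.003, 0.799, 0.602, 0.003]
wrist_force: [0.5, -0.1, 0.2]
opening: 0.002
grasp_force: 0.0
```

Run:
```python
from bench import camera,telemetry,spotter
import cv2
from h import *
o=telemetry.get_obs();print(o["eef_pos"])
for k in ["side","scene"]:
  a=camera(k);cv2.imwrite(f"pics/{k}3.png",a["pixels"][:,:,::-1])
  for n in ["lever","tab","bar"]:
    for d in spotter.landmark_of(n,k):
      p=c(d["xyz"]);print(k,n,p,d["xyz"][2],d["conf"],"cam",np.arctan2(p[0]-50,p[1]))
a=cv2.imread("pics/side3.png");cv2.imwrite("pics/c3.png",cv2.resize(a[220:360,270:470],None,fx=3.5,fy=3.5))
```

```text
[0.64285235 0.01575101 0.15437799]
side lever [60.  77.4] 0.0591 0.67 cam 0.12848720243221398
side lever [-13.8 244.6] -0.0016 0.64 cam -0.25514910499689164
side tab [-25.   -2.3] 0.0638 0.61 cam -1.6014533854503625
side bar [-168.5  -83.9] -0.0064 0.88 cam -1.9374180134299626
side bar [-55.5  -9.3] 0.0128 0.61 cam -1.6587207104752526
side bar [-199.8  100.4] -0.0001 0.53 cam -1.1886345504497255
scene lever [57.3 77.2] 0.0522 0.72 cam 0.09427925259890281
scene tab [-22.9   4. ] 0.0686 0.78 cam -1.515981608101171
scene bar [-197.4   98.3] -0.0033 0.47 cam -1.1925918429382614
scene bar [-173.7  -85.8] 0.0029 0.4 cam -1.9370412105941512
```

View pics/c3.png

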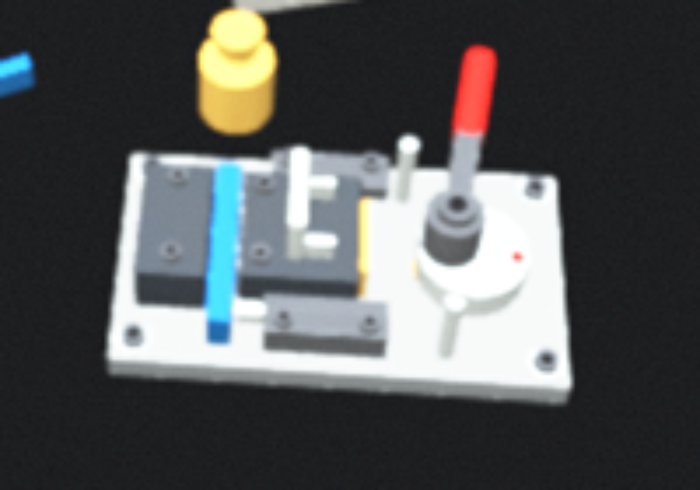

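The lever points square to the left (grip at crop (475,90)) with the dot facing away from the jaw at (517,257). The bar is standing. Now going behind the tab.

{"method": "send_rows", "body": {"series": [[[0, 0, 0], [-50, -10, 0], 1], [[0, 0, 0], [-100, -20, 0], 1], [[0, 0, 0], [-150, -28, 0], 1], [[0, 0, 0], [-171, -32, 0], 1], [[0, 0, 0], [-171, -32, 0], 1], [[0, 0, 0], [-171, -32, -40], 1], [[0, 0, 0], [-171, -32, -75], 1], [[0, 0, 0], [-171, -32, -93], 1], [[0, 0, 0], [-171, -32, -93], 1]]}}

```text
time_s: 7.85
eef_pos: [0.4686, -0.0156, 0.0538]
eef_rot: [-0.001, 0.799, 0.602, -0.001]
wrist_force: [0.2, -0.5, 0.4]
opening: -0.003
grasp_force: 0.0
```

{"method": "send_rows", "body": {"series": [[[0, 0, 0], [5, -1, 0], 1], [[0, 0, 0], [10, -3, 0], 1], [[0, 0, 0], [13, -4, 0], 1], [[0, 0, 0], [16, -5, 0], 1], [[0, 0, 0], [19, -5, 0], 1], [[0, 0, 0], [22, -6, 0], 1], [[0, 0, 0], [25, -7, 0], 1], [[0, 0, 0], [25, -7, 0], 1]]}}

```text
time_s: 8.85
eef_pos: [0.4932, -0.0225, 0.055]
eef_rot: [-0.001, 0.799, 0.602, -0.0]
wrist_force: [-3.6, 2.0, 1.9]
opening: 0.002
grasp_force: 2.2
```

{"method": "send_rows", "body": {"series": [[[0, 0, 0], [2, -0.5, 0], 1], [[0, 0, 0], [4, -1, 0], 1], [[0, 0, 0], [6, -1.5, 0], 1], [[0, 0, 0], [8, -2, 0], 1], [[0, 0, 0], [10, -3, 0], 1], [[0, 0, 0], [10, -3, 0], 1]]}}

```text
time_s: 9.6
eef_pos: [0.5034, -0.0253, 0.0549]
eef_rot: [-0.001, 0.799, 0.602, -0.0]
wrist_force: [-3.0, 3.2, 2.0]
opening: -0.0
grasp_force: 2.1
```

{"method": "send_rows", "body": {"series": [[[0, 0, 0], [1, -0.3, 0], 1], [[0, 0, 0], [2, -0.6, 0], 1], [[0, 0, 0], [2, -0.6, 0], 1]]}}

```text
time_s: 9.98
eef_pos: [0.5053, -0.0258, 0.0549]
eef_rot: [-0.001, 0.799, 0.602, -0.0]
wrist_force: [-3.1, 4.1, 1.6]
opening: 0.003
grasp_force: 2.3
```

Run:
```python
from bench import camera,telemetry
import cv2
from h import *
o=telemetry.get_obs();print(o["eef_pos"],c(o["eef_pos"]),o["wrist_force"])
a=camera("side")["pixels"][:,:,::-1]
cv2.imwrite("pics/c4.png",cv2.resize(a[220:360,270:470],None,fx=3.5,fy=3.5))
```

```text
[ 0.50529481 -0.02584026  0.05494799] [-22.   0.] [-3.09565544  4.12716573  1.61006216]
```

View pics/c4.png

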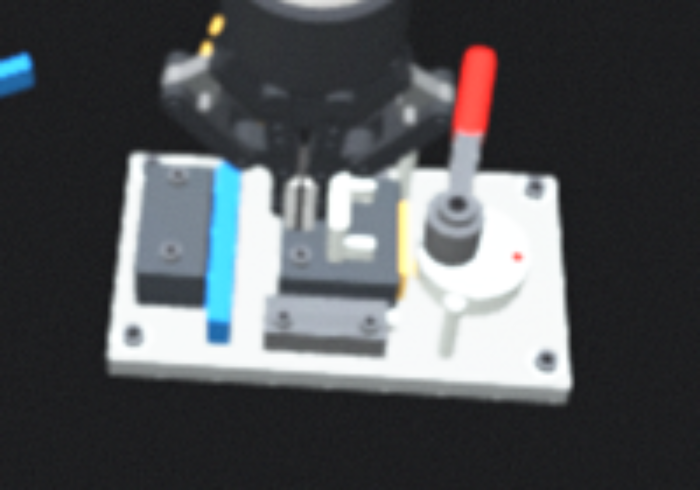

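The jaw has moved about 40 px, roughly 19 mm, with a small gap still left at the brass face (405,240). The bar is unmoved. I'll continue in 1 mm steps.

{"method": "send_rows", "body": {"series": [[[0, 0, 0], [1, -0.3, 0], 1], [[0, 0, 0], [2, -0.6, 0], 1], [[0, 0, 0], [3, -0.9, 0], 1], [[0, 0, 0], [3, -0.9, 0], 1]]}}

```text
time_s: 10.52
eef_pos: [0.5083, -0.0267, 0.0549]
eef_rot: [-0.001, 0.799, 0.602, -0.0]
wrist_force: [-3.1, 4.8, 2.2]
opening: -0.002
grasp_force: 2.3
```

{"method": "send_rows", "body": {"series": [[[0, 0, 0], [0.5, -0.15, 0], 1], [[0, 0, 0], [1, -0.3, 0], 1], [[0, 0, 0], [1, -0.3, 0], 1]]}}

```text
time_s: 10.9
eef_pos: [0.5092, -0.0269, 0.0549]
eef_rot: [-0.001, 0.799, 0.602, -0.0]
wrist_force: [-3.4, 4.4, 1.9]
opening: 0.002
grasp_force: 2.4
```

{"method": "send_rows", "body": {"series": [[[0, 0, 0], [0.5, -0.15, 0], 1], [[0, 0, 0], [1, -0.3, 0], 1], [[0, 0, 0], [1, -0.3, 0], 1]]}}

```text
time_s: 11.28
eef_pos: [0.5096, -0.027, 0.0549]
eef_rot: [-0.002, 0.799, 0.602, -0.001]
wrist_force: [-6.6, 5.2, 5.4]
opening: -0.001
grasp_force: 3.8
```

{"method": "send_rows", "body": {"series": [[[0, 0, 0], [0.5, -0.15, 0], 1], [[0, 0, 0], [1, -0.3, 0], 1], [[0, 0, 0], [1, -0.3, 0], 1]]}}

```text
time_s: 11.65
eef_pos: [0.5097, -0.027, 0.0549]
eef_rot: [-0.002, 0.798, 0.602, -0.001]
wrist_force: [-10.1, 6.3, 9.6]
opening: 0.005
grasp_force: 5.8
```

The TCP has stopped and the force is rising, so the jaw is home. Backing off and lifting.

{"method": "send_rows", "body": {"series": [[[0, 0, 0], [-4, 1, 0], 1], [[0, 0, 0], [-10, 3, 0], 1], [[0, 0, 0], [-15, 4, 5], 1], [[0, 0, 0], [-15, 4, 50], 1], [[0, 0, 0], [-15, 4, 110], 1], [[0, 0, 0], [-60, 4, 160], 1], [[0, 0, 0], [-60, 4, 160], 1]]}}

```text
time_s: 12.52
eef_pos: [0.4528, -0.025, 0.2198]
eef_rot: [0.004, 0.799, 0.602, 0.002]
wrist_force: [0.2, 0.9, 0.2]
opening: -0.003
grasp_force: 0.0
```

Run:
```python
from bench import camera,telemetry,spotter
import cv2
from h import *
o=telemetry.get_obs();print(o["eef_pos"],o["wrist_force"])
a=camera("side")["pixels"][:,:,::-1]
for n in ["lever","tab","bar"]: print(n,[c(d["xyz"]) for d in spotter.landmark_of(n,"side")])
cv2.imwrite("pics/c5.png",cv2.resize(a[220:360,270:470],None,fx=3.5,fy=3.5))
```

```text
[ 0.45283741 -0.02495998  0.21980852] [0.21830318 0.9046996  0.23291032]
lever [array([61. , 74.2])]
tab []
bar [array([-198.1,  101.9]), array([-169.3,  -83.3]), array([-54.7,  -6.3]), array([-2.1, -2.4])]
```

View pics/c5.png

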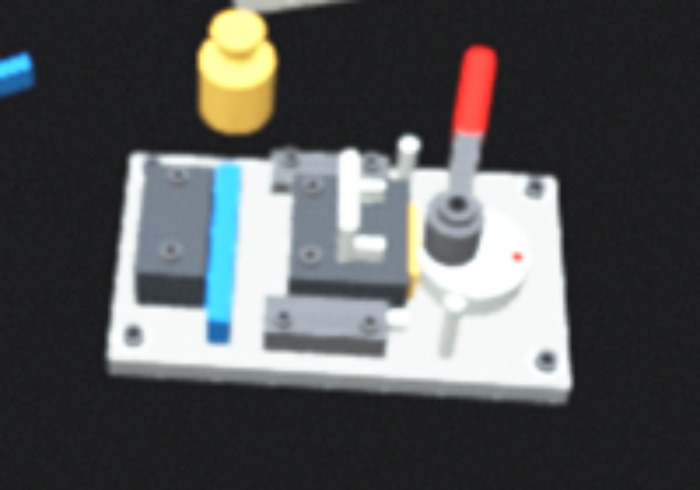

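The brass face (413,250) touches the cam, the bar stands unmoved at (223,250), the lever is still at its low point, and the weight hasn't moved.

```bash
python3 -c "
from bench import ctrl
print(ctrl.hand_in())"
```

```text
the job is handed in; nothing more can be done
None
```

The clamp is open and the job is handed in: the cam is at its low point (about 0.1 rad), the jaw was pushed gently home against it, the bar still stands in place, and nothing around it was touched; the judge gave no result.

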